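Clear the casting plate and turn the gel-casting stand until it stops rocking

ROBOT

A 6-joint arm with a two-finger parallel gripper is mounted at the origin on the work surface. World frame = base frame: x ahead of the robot, y to its left, z up, the work surface at z = 0. Lengths are in m, angles in rad, forces in N, time in s.
With the tool pointing down it reaches from about 0.3 to 0.875 m from the base axis. Payload 6.4 kg.
Tool frame: the origin (TCP) lies where the fingers leave the gripper's body, on its centre line; the fingertips stand 64 mm ahead of it and the grasp point (between the pads) lies 45 mm ahead of it (ctrl.tips_ahead is the distance from the TCP to the fingertips, in m); z points along the fingers, x is the direction in which the jaws open and shut, and the axes are right-handed (so a half turn about z gives the same grasp; the last joint's range is limited). The gripper opens to 88 mm and grips with 3 to 60 N. Pads are 18 mm wide; open, the fingers measure 123 mm over their backs; the gripper's body (75 mm by 187 mm) begins 45 mm behind the grasp point.
Start: joints at [-1.351, 0.181, 1.607, -0, 1.354, -0.206], TCP at [0.238, -0.524, 0.303] pointing down, gripper open.
Joint ranges: [-2.99, 2.99], [-0.89, 2.07], [0.3, 2.58], [-1.14, 4.28], [0, 2.63], [-3.12, 3.12]. Speed limits (rad/s): [2.57, 2.57, 3.01, 3.14, 3.14, 3.14].

INTERFACE

Orientations are given as a unit quaternion [x, y, z, w].
In Python, from bench import ctrl gives the robot as it stands.
- The arm moves only by the tool carry_out, never from a script. Its arguments are lists of equal length, an entry for each row: "travel": the shift along the world's x, y, z in cm, a list of three; "twist": the turn about the world's z in rad; "jaw": the opening in per cent of the stroke, from 0 (shut) to 100 (fully open). In form: {"travel": [[x, y, z], ...], "twist": [twist, ...], "jaw": [jaw, ...]}. A call has exactly 5 rows; each row is the pose to reach, as a shift and turn from the pose commanded when the call began; what a row does not reach only later rows make up. A row lasts 1/12 s, in which the tool goes at most 41.7 mm and 7.16 degrees, less where a joint would pass 70% of its speed; a pose out of reach is approached as far as the arm can. A call with a gripper value outside its range is refused whole. The fingers move at their own pace and stop on an object; "squeeze" is the grip in N (left out, the last holds). Time passes only in rows, so rows that repeat a pose let the fingers close, or fill a call up. It gives the time, the measured TCP pose, the force and the opening at its end, in the units of the state.
- ctrl.state(): the state, without advancing time (a new reading comes with each control period).
- ctrl.grab_frame(name): name is "side" or "top" or "wrist"; returns the picture (480x640x3 uint8, red, green, blue); there is no depth.
- ctrl.camera_params(name): a dict with "camera_matrix" (3x3 intrinsics, pixels), "eye" and "orientation" of the camera in the world. Camera axes: x right, y up, looking along -z (the intrinsics and any distortion apply to the point x, -y, -z); pixel columns grow to the right and rows downward; lengths in m; the calibration is good to about 2 mm. A picture is of the moment at which its call begins: read the wrist's pose just before it. camera_params takes no time and is no camera call; for the wrist camera it gives the pose at the moment of the call.
- ctrl.finish_job(): hands the job in, once; it reports no verdict.
Trained networks look in the newest picture that a camera, given by its name, has taken for a name from the list of things; names that differ only in an ending like _2 or _b are one class to them, and where a whole thing is asked for, a point or a joint stands for the part that bears it (a point fixed in the world has none). Each returns a list of dicts, best first, with "p" (0 to 1); they miss things now and then, are a little off and sometimes report something else, mostly with a low value. They report only what shows in the picture. A call takes as long as a camera call. They do not tell look-alikes from the thing itself.
- ctrl.masks_of(camera, target): "region" (480x640 bool, what is visible of it).
- ctrl.landmark_of(camera, target): "point" ([x, y, z] in m, in world coordinates, good to about 4 mm: a listed point, or the origin of a listed thing).
The state is a dict: "t": time; "joint_positions": joint angles; "dq": joint speeds; "joint_efforts": joint torques, N m; "position": TCP position; "tool_rot": TCP orientation; "contact_force": force on the tool from outside, world axes, zero at the start; "torque": the same for the moment, N m; "opening": opening from 0.0 (shut) to 1.0 (fully open).
Only numpy, scipy, OpenCV 4.12 (cv2) and the standard library are available. Lean on these libraries where they do the work, as an engineer would, in place of code of your own. Each camera call takes 0.05 s, during which the arm holds its last target.

TASK

The gel-casting stand is rocking on its base plate because its long orange foot is standing on top of the plate. First pick the two foam offcuts off the plate and put them in the blue waste bin, then turn the stand round on the plate, without picking it up off the plate, until the orange foot drops into the orange-edged notch and all four feet touch, so that it stands level and still. Leave it released, and do not shift the tip box, the jar or the bottle.

Things in the scene. Friction and masses are not known exactly. Their poses are not given: they have to be found in the camera images.
- stand: Loose gel-casting stand, about 0.5 kg: white round platform 116 mm across, underside 35 mm and top 45 mm above the origin, on three black round-ended feet 16 mm thick, 50 mm from the centre at its -x, +y and -y sides, and one longer orange foot at +x. Origin: centre, level with the black feet's ends; z up. Starts tilted about 0.08 rad, turned over 0.8 rad away from seated.
- grip (a point): Middle of the stand's red upright grip bar, 67 mm straight above the stand's origin. The bar is 60 mm long (stand's x), 16 mm thick (stand's y) and 45 mm high, from the platform's top to 90 mm above the stand's origin. Space beside it is free but for two brown lips 10 mm high on the platform, 36 to 40 mm either side (stand's y).
- long_foot (a point): The lower end of the stand's orange foot (16 mm thick, on an orange arm 20 mm wide), at (88, 0, -10) mm in the stand's frame: 10 mm lower than the black feet. With this foot on top of the plate the stand rocks.
- plate: Fixed grey eight-sided base plate, 240 mm across flats, 10 mm thick, on the bench at any heading. Origin at the centre of its underside (bench level); +x points from its centre to the orange-edged notch. When the stand is seated its x axis points along the plate's x axis and its centre is above the plate's centre; it starts within about 15 mm of there.
- notch (a point): Where the end of the orange foot belongs: at bench level, mid-width in the notch, 88 mm from the plate's centre. The notch goes through the plate down to the bench, is 40 mm wide and runs from 64 mm from the plate's centre out to its edge, so the foot has about 12 mm of play to either side. The edges are painted orange.
- foam_long: Loose yellow rigid foam offcut, 66 x 32 x 28 mm (x, y, z), 30 g. Origin at the centre of its underside, long side along its x. Starts on the plate beside the stand, long side pointing roughly at the stand's centre; it may lie partly in or over the notch or overhang the plate's edge.
- foam_short: Loose green rigid foam offcut, 60 x 38 x 24 mm (x, y, z), 30 g. Origin at the centre of its underside, long side along its x. Starts on the plate at another side of the stand, long side pointing roughly at the stand's centre; it may lie partly in or over the notch or overhang the plate's edge.
- bin: Fixed open blue waste bin, 150 x 140 x 90 mm (x, y, z), walls 5 mm. Origin at the centre of its underside. Stands to the left or the right of the plate.
- gel_tank: Fixed brown gel tank with clear parts, 150 x 140 mm, 92 mm high, open on top, on the other side from the bin; not a bin. Origin at the centre of its underside.
- tip_box: Loose blue box with a pale lid, 77 x 117 x 64 mm, beyond the plate; to be left alone. Origin at the centre of its underside.
- cap_jar: Loose glass jar with an orange cap, 74 mm in diameter, 70 mm high, beyond the plate; to be left alone. Origin at the centre of its underside.
- reagent: Loose glass bottle, 72 mm in diameter, 170 mm high, to the right of the plate and beyond it; to be left alone. Origin at the centre of its underside.
Things that resemble listed ones, but are neither listed nor needed, are in the scene too. Of the things that look like the stand, the middle-sized one is meant. Leave any brown or red look-alike of the foam_long alone.

How it is judged:
On the way, in this order (a step that is already met when the one before it is completed fails the run):
1. both foam offcuts are in the blue bin (x of foam_long in the frame of bin between -0.07 and 0.07 m and y of foam_long in the frame of bin between -0.065 and 0.065 m and x of foam_short in the frame of bin between -0.07 and 0.07 m and y of foam_short in the frame of bin between -0.065 and 0.065 m and z of each of foam_long, foam_short in the frame of bin below 0.075 m), for 0.2 s.
2. the stand is seated: orange foot in the notch, all feet down, level (x of long_foot in the frame of plate between 0.064 and 0.12 m and y of long_foot in the frame of plate between -0.02 and 0.02 m and z of long_foot in the frame of plate below 0.003 m and angle between stand's own z axis and vertical below 0.03 rad and z of stand in the frame of plate between 0.008 and 0.0125 m), for 0.2 s.
At the end, for the whole second after the job is handed in: Both offcuts lie in the blue bin (origins inside its walls and below 75 mm); the end of the orange foot is inside the notch and within 3 mm of the bench; the stand is level within 0.03 rad and its origin is 8 to 12.5 mm above the bench (all four feet down); stand and offcuts are at rest (all of step 1 and all of step 2 and linear speed of stand below 0.01 m/s and angular speed of stand below 0.05 rad/s and linear speed of each of foam_long, foam_short below 0.02 m/s); the robot touches nothing.
It fails at once if the stand is picked up off its plate (raised more than about 30 mm) (z of stand in the frame of plate above 0.045 m).
It fails at once if the stand is tipped over (more than 0.4 rad) (angle between stand's own z axis and vertical above 0.4 rad).
It fails at once if the blue tip box is shifted by more than 25 mm (distance of tip_box from where it was at the start of the episode above 0.025 m).
It fails at once if the orange-capped jar is shifted by more than 25 mm (distance of cap_jar from where it was at the start of the episode above 0.025 m).
It fails at once if the glass bottle is shifted by more than 25 mm (distance of reagent from where it was at the start of the episode above 0.025 m).
It also fails if it takes over 66 s, if anything falls off the work surface, if the arm or the gripper's body presses on something with over 40 N, if the wrist force passes 120 N, or if a joint passes its speed limit or range.

## Working session

There is one attempt and no reset: what is moved stays moved. The work goes in short steps, Python scripts to look and compute and a tool call to move; the robot and the scene stay as the last step left them, time stands still between calls to the robot, and variables do not carry over. Pictures are saved under pics/ and viewed, and the job is handed in when it is done.

Besides the shell and the picture viewer there is one more tool, called after "Emit:" as name(argument=value, ...) on one line, values as JSON. carry_out: Moves the arm, as the interface text tells. Its arguments: {"type":"object","properties":{"travel":{"type":"array","items":{"type":"array","items":{"type":"number"}}},"twist":{"type":"array","items":{"type":"number"}},"jaw":{"type":"array","items":{"type":"number"}},"squeeze":{"type":"number"}},"required":["travel","twist","jaw"]}

```bash
ls; mkdir -p pics; python3 - <<'E'
from bench import ctrl
import cv2
print(ctrl.state())
for n in ("top","side"):
    im=ctrl.grab_frame(n); cv2.imwrite(f"pics/{n}0.png",im[:,:,::-1])
    print(n,ctrl.camera_params(n))
E
```

```text
pics
{'t': 0.0, 'joint_positions': array([-1.35131539e+00,  1.81520305e-01,  1.60799477e+00, -8.16568391e-06,
        1.35381787e+00, -2.06306802e-01]), 'dq': array([-0.00220063, -0.00130996,  0.00078548, -0.00112432, -0.00098665,
        0.0007323 ]), 'joint_efforts': array([-1.74117220e-03, -4.33874452e+01, -3.41845465e+01,  7.01637799e-02,
        3.86259856e-02, -1.49019434e-04]), 'position': array([ 0.23741224, -0.52322822,  0.30182811]), 'tool_rot': array([ 8.40547099e-01, -5.41737775e-01, -6.22122946e-04, -6.08379762e-04]), 'contact_force': array([-0.51386665,  0.68612464, -0.32626136]), 'torque': array([3.66933604e-02, 2.15326260e-02, 7.70916780e-05]), 'opening': 1.0038207252879625}
top {'camera_matrix': array([[434.44620532,   0.        , 318.87696156],
       [  0.        , 434.44620532, 239.8674879 ],
       [  0.        ,   0.        ,   1.        ]]), 'eye': array([0.32332044, 0.00193491, 1.06166238]), 'orientation': array([ 0.0534862 , -0.06334152, -0.70033528,  0.70898347])}
side {'camera_matrix': array([[525.13971072,   0.        , 316.35141431],
       [  0.        , 525.13971072, 243.60351995],
       [  0.        ,   0.        ,   1.        ]]), 'eye': array([0.27633086, 0.76171187, 0.78119344]), 'orientation': array([-0.0500592 ,  0.41802672,  0.89793074, -0.12832821])}
```

View pics/top0.png

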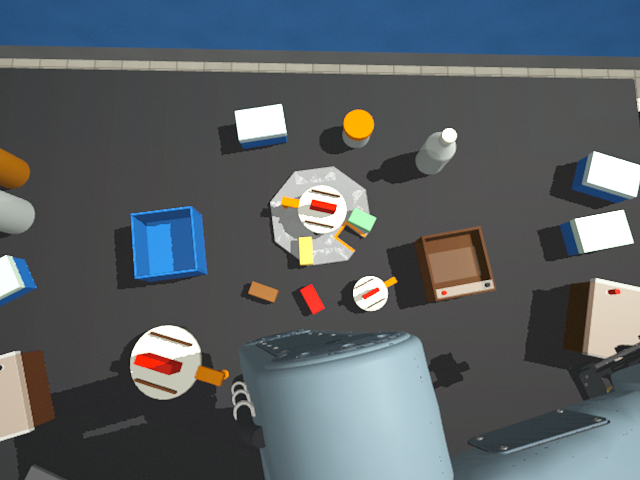

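View pics/side0.png

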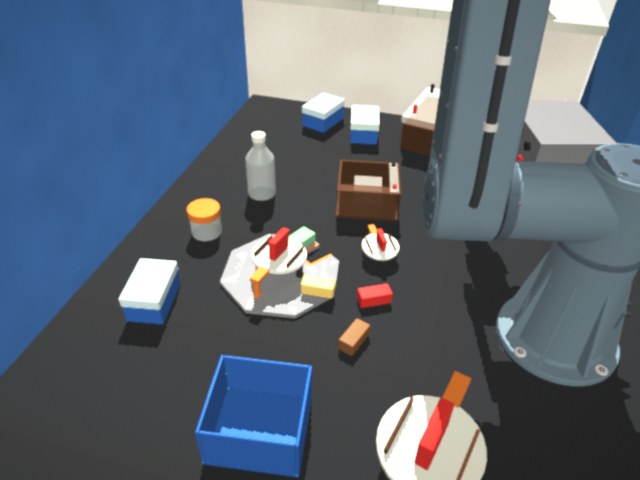

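```bash
cat > h.py <<'E'
from bench import ctrl
import numpy as np, cv2
from scipy.spatial.transform import Rotation as R
def proj(cam,P):
    c=ctrl.camera_params(cam); q=R.from_quat(c["orientation"]).as_matrix()
    p=(np.atleast_2d(P)-c["eye"])@q; k=c["camera_matrix"]
    return np.c_[k[0,0]*p[:,0]/-p[:,2]+k[0,2], k[1,1]*-p[:,1]/-p[:,2]+k[1,2]]
def unproj(cam,uv,z):
    c=ctrl.camera_params(cam); q=R.from_quat(c["orientation"]).as_matrix(); k=c["camera_matrix"]
    uv=np.atleast_2d(uv).astype(float)
    d=np.c_[(uv[:,0]-k[0,2])/k[0,0],-(uv[:,1]-k[1,2])/k[1,1],-np.ones(len(uv))]@q.T
    return c["eye"]+d*((z-c["eye"][2])/d[:,2])[:,None]
E
python3 - <<'E'
from h import *
for cam in ("top","side"):
  for n in "stand grip long_foot plate notch foam_long foam_short bin".split():
    print(cam,n,[(np.round(d["point"],3).tolist(),round(d["p"],2)) for d in ctrl.landmark_of(cam,n)][:4])
print(ctrl.state()["t"])
E
```

```text
top stand [([0.367, -0.135, 0.008], 0.68), ([0.564, -0.013, 0.01], 0.66), ([0.207, 0.322, 0.008], 0.61), ([0.547, -0.114, 0.011], 0.37)]
top grip [([0.368, -0.132, 0.048], 0.79), ([0.21, 0.326, 0.1], 0.77), ([0.566, -0.021, 0.081], 0.63), ([0.506, -0.083, 0.003], 0.63)]
top long_foot [([0.587, 0.076, 0.007], 0.84), ([0.179, 0.204, 0.002], 0.78)]
top plate []
top notch [([0.509, -0.085, 0.003], 0.85)]
top foam_long [([0.474, 0.018, 0.011], 0.82), ([0.372, 0.121, -0.0], 0.76), ([0.355, 0.003, 0.002], 0.57), ([0.71, -0.29, 0.002], 0.46)]
top foam_short [([0.544, -0.116, 0.01], 0.95)]
top bin [([0.47, 0.344, 0.002], 0.78)]
side stand [([0.372, -0.136, 0.0], 0.92), ([0.214, 0.326, 0.005], 0.82), ([0.566, -0.01, 0.012], 0.75)]
side grip [([0.563, -0.021, 0.082], 0.77), ([0.216, 0.331, 0.099], 0.72), ([0.364, -0.132, 0.049], 0.66)]
side long_foot [([0.401, -0.183, -0.001], 0.95), ([0.506, -0.085, -0.002], 0.61), ([0.576, 0.076, 0.008], 0.59)]
side plate [([0.562, -0.015, -0.001], 0.92)]
side notch [([0.508, -0.083, -0.001], 0.92)]
side foam_long [([0.368, 0.117, 0.002], 0.91), ([0.468, 0.026, 0.009], 0.8), ([0.354, 0.006, -0.0], 0.66)]
side foam_short [([0.551, -0.113, 0.012], 0.87)]
side bin [([0.476, 0.348, -0.003], 0.97)]
0.9
```

```bash
python3 - <<'E'
import cv2
a=cv2.imread("pics/top0.png")[150:320,220:420]; cv2.imwrite("pics/top0z.png",cv2.resize(a,None,fx=4,fy=3.5,interpolation=cv2.INTER_CUBIC) if 0 else cv2.resize(a,(700,595),interpolation=cv2.INTER_CUBIC))
E
python3 - <<'E'
from h import *
ctrl.grab_frame("top")
for n,zt,pt in (("foam_long",.038,(0.472,.022)),("foam_short",.034,(.547,-.115))):
  uv0=proj("top",[*pt,.03])[0]
  for d in ctrl.masks_of("top",n):
    m=d["region"]; ys,xs=np.nonzero(m)
    if np.hypot(xs.mean()-uv0[0],ys.mean()-uv0[1])<25:
      P=unproj("top",np.c_[xs,ys],zt)[:,:2]
      r=cv2.minAreaRect((P*1000).astype(np.float32)); print(n,d["p"],m.sum(),r,P.mean(0)); print(cv2.boxPoints(r))
print(ctrl.state()["t"])
E
```

```text
foam_long 0.79 376 ((469.21856689453125, 21.38924789428711), (67.68546295166016, 31.69077491760254), 3.77250075340271) [0.46898409 0.02125068]
[[434.40662    34.97362  ]
 [436.4917      3.3515131]
 [504.03052     7.8048744]
 [501.94543    39.426983 ]]
foam_short 0.75 412 ((546.9322509765625, -113.10896301269531), (59.52096939086914, 41.10422897338867), 63.628814697265625) [ 0.54664408 -0.11300745]
[[ 515.2997  -130.6435 ]
 [ 552.12646 -148.90137]
 [ 578.5648   -95.57443]
 [ 541.73804  -77.31656]]
1.05
```

View pics/top0z.png

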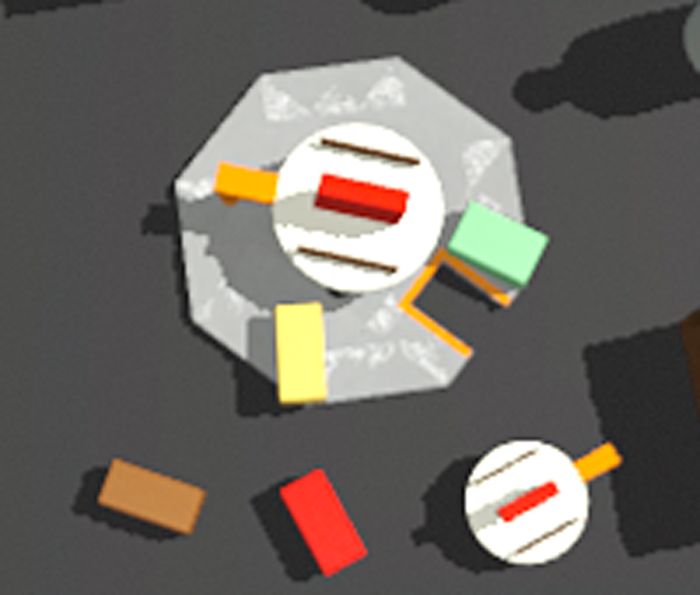

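Emit:
carry_out(travel=[[12,16,0],[12,16,0],[12,16,0],[12,16,0],[12,16,0]], twist=[0.4,0.4,0.4,0.4,0.4], jaw=[75,75,75,75,75], squeeze=12)

```text
t: 1.47
position: [0.3586, -0.3614, 0.3028]
tool_rot: [0.932, -0.363, 0.0, -0.0]
contact_force: [0.4, -0.9, 0.3]
opening: 0.751
```

```bash
python3 - <<'E'
from h import *
c=unproj("top",[(131,212),(200,207),(207,275),(135,282)],.09); print(c.round(3), c.mean(0))
E
```

```text
[[0.544 0.418 0.09 ]
 [0.558 0.262 0.09 ]
 [0.403 0.238 0.09 ]
 [0.385 0.396 0.09 ]] [0.4726359  0.32838004 0.09      ]
```

Emit:
carry_out(travel=[[3.1,4,0],[6.2,8.1,-2],[9.3,12.1,-4],[11.7,15.3,-6],[14,18.3,-8]], twist=[0.1,0.2,0.28,0.28,0.28], jaw=[75,75,75,75,75])

```text
t: 1.88
position: [0.4777, -0.2067, 0.2399]
tool_rot: [0.973, -0.23, 0.001, 0.0]
contact_force: [0.6, -0.7, 0.2]
opening: 0.751
```

Emit:
carry_out(travel=[[2,3,-1],[4.5,5.9,-2],[4.5,5.9,-4],[4.5,5.9,-5],[4.5,5.9,-5]], twist=[0,0,0,0,0], jaw=[75,75,75,75,75])

```text
t: 2.3
position: [0.52, -0.1483, 0.187]
tool_rot: [0.973, -0.23, -0.003, -0.001]
contact_force: [-1.2, -0.9, -0.3]
opening: 0.751
```

```bash
cat > look.py <<'E'
from h import *
import sys
s=ctrl.state(); print(s["t"],s["position"].round(4),"yaw",2*np.arctan2(s["tool_rot"][1],s["tool_rot"][0]))
for a in sys.argv[1:]:
    n,f=a.split(":"); cv2.imwrite(f"pics/{f}.png",ctrl.grab_frame(n)[:,:,::-1])
E
python3 look.py wrist:w1
```

```text
2.3 [ 0.52   -0.1483  0.187 ] yaw -0.4639697085968706
```

View pics/w1.png

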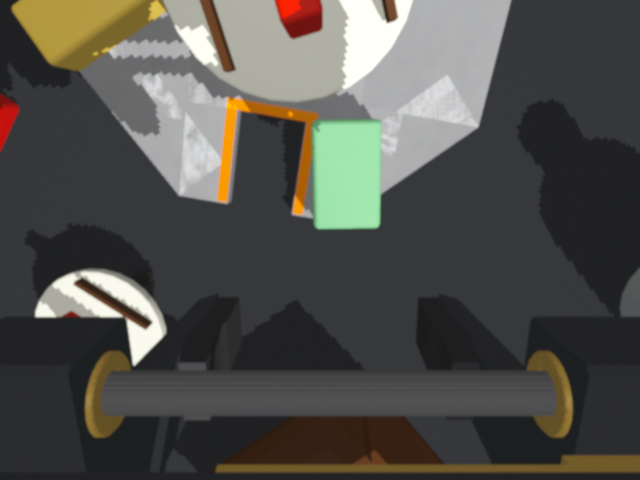

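```bash
python3 - <<'E'
from h import *
c=unproj("wrist",[(314,121),(380,121),(381,228),(314,229)],.034); print(c.round(4), c.mean(0))
c=unproj("wrist",[(237,107),(307,120),(229,203),(302,215)],.01); print(c.round(4), c.mean(0))
E
```

```text
[[ 0.5448 -0.0809  0.034 ]
 [ 0.5765 -0.0968  0.034 ]
 [ 0.5523 -0.1507  0.034 ]
 [ 0.5176 -0.134   0.034 ]] [ 0.54778483 -0.11559659  0.034     ]
[[ 0.5074 -0.0531  0.01  ]
 [ 0.5407 -0.078   0.01  ]
 [ 0.4744 -0.1002  0.01  ]
 [ 0.5116 -0.1273  0.01  ]] [ 0.50852877 -0.08963327  0.01      ]
```

Emit:
carry_out(travel=[[0,0,0],[0,0,0],[0,0,0],[0,0,0],[0,0,0]], twist=[0,0,0,0,0], jaw=[75,75,75,75,75])

```text
t: 2.77
position: [0.5215, -0.1499, 0.1904]
tool_rot: [0.973, -0.231, 0.001, 0.0]
contact_force: [-0.1, 0.0, -0.0]
opening: 0.748
```

Emit:
carry_out(travel=[[2.2,2.9,0],[2.2,2.9,-4],[2.2,2.9,-8],[2.2,2.9,-11],[2.2,2.9,-11]], twist=[0,0,0,0,0], jaw=[75,75,75,75,75])

```text
t: 3.18
position: [0.5425, -0.1198, 0.0759]
tool_rot: [0.973, -0.231, -0.001, -0.0]
contact_force: [-0.6, 0.4, -0.1]
opening: 0.752
```

Emit:
carry_out(travel=[[0,0,0],[0,0,0],[0,0,0],[0,0,0],[0,0,0]], twist=[0,0,0,0,0], jaw=[20,20,20,20,20], squeeze=12)

```text
t: 3.6
position: [0.5439, -0.1205, 0.0807]
tool_rot: [0.973, -0.23, 0.001, 0.0]
contact_force: [-0.9, -0.4, 2.6]
opening: 0.434
```

Emit:
carry_out(travel=[[0,0,3.5],[0,0,7],[0,2,10],[0,6,12],[-1,10,13]], twist=[0,0,0,0.1,0.2], jaw=[20,20,20,20,20])

```text
t: 4.02
position: [0.5367, -0.0243, 0.2131]
tool_rot: [0.991, -0.131, 0.004, 0.0]
contact_force: [0.6, 0.2, -0.1]
opening: 0.433
```

Emit:
carry_out(travel=[[-1,4,0],[-1.5,8,0],[-2,12,0],[-2.4,16,0],[-2.8,20,0]], twist=[0.1,0.2,0.36,0.36,0.36], jaw=[20,20,20,20,20])

```text
t: 4.43
position: [0.5057, 0.1781, 0.2096]
tool_rot: [0.999, 0.049, 0.001, -0.0]
contact_force: [0.2, 0.6, -0.5]
opening: 0.429
```

Emit:
carry_out(travel=[[-0.5,4,0],[-0.5,8,0],[-0.5,12,0],[-0.5,16,0],[-0.5,16,0]], twist=[0,0,0,0,0], jaw=[20,20,20,20,20])

```text
t: 4.85
position: [0.5002, 0.3424, 0.2096]
tool_rot: [0.999, 0.05, 0.001, -0.002]
contact_force: [-0.3, -1.2, -0.4]
opening: 0.433
```

```bash
python3 look.py wrist:w2 top:t2; python3 - <<'E'
from h import *
for cam in ("top","wrist"):
  for n in ("bin","foam_short"):
    print(cam,n,[(np.round(d["point"],3).tolist(),round(d["p"],2)) for d in ctrl.landmark_of(cam,n)][:4])
E
```

```text
4.85 [0.5002 0.3424 0.2096] yaw 0.09995600613858445
top bin [([0.474, 0.343, -0.0], 0.72)]
top foam_short [([0.5, 0.345, 0.143], 0.73)]
wrist bin [([0.476, 0.344, 0.001], 0.65)]
wrist foam_short [([0.502, 0.352, 0.14], 0.55)]
```

View pics/w2.png

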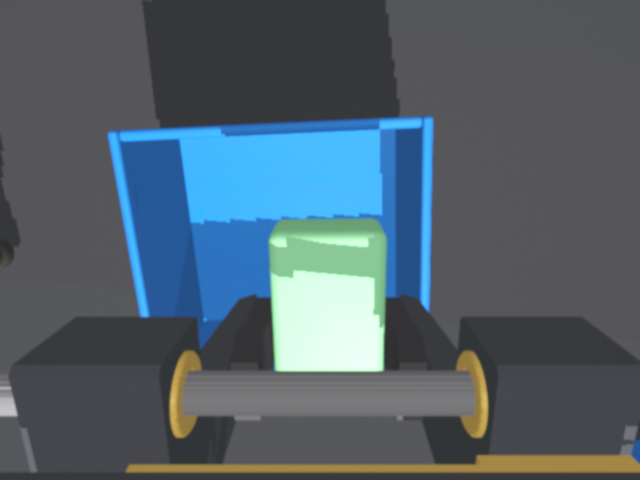

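View pics/t2.png

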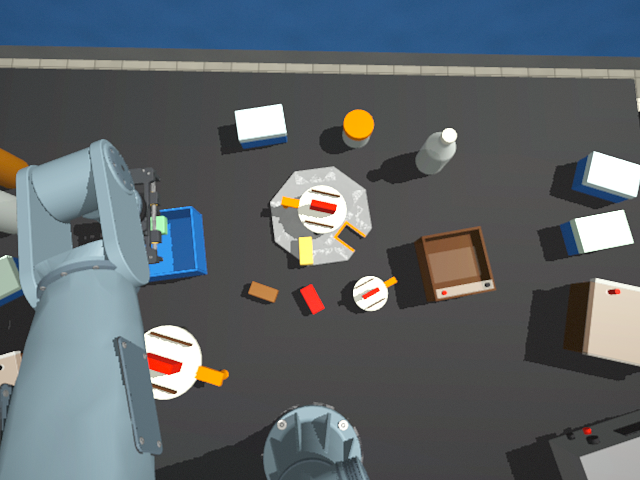

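Emit:
carry_out(travel=[[-1,0,-3],[-1,0,-6],[-1,0,-9],[-1,0,-9],[-1,0,-9]], twist=[0,0,0,0,0], jaw=[20,20,20,20,55])

```text
t: 5.57
position: [0.4906, 0.3347, 0.1176]
tool_rot: [0.999, 0.047, -0.002, 0.001]
contact_force: [-0.8, 0.3, 0.7]
opening: 0.48
```

Emit:
carry_out(travel=[[0,0,0],[0,0,0],[0,0,4],[0,0,8],[0,-1,9]], twist=[0,0,0,0,0], jaw=[55,55,55,55,75])

```text
t: 5.98
position: [0.4947, 0.3286, 0.2176]
tool_rot: [0.999, 0.048, 0.006, -0.002]
contact_force: [1.2, 0.2, 1.6]
opening: 0.6
```

Emit:
carry_out(travel=[[-0.5,-4,0],[-1,-8,0],[-1.5,-12,0],[-2,-16,0],[-2.4,-20,0]], twist=[-0.12,-0.24,-0.36,-0.48,-0.6], jaw=[75,75,75,75,75])

```text
t: 6.4
position: [0.4675, 0.1247, 0.2108]
tool_rot: [0.968, -0.252, 0.002, -0.001]
contact_force: [0.8, -0.6, -0.2]
opening: 0.751
```

Emit:
carry_out(travel=[[0,-3,0],[0,-5,0],[0,-7,0],[0,-8,0],[0,-8,0]], twist=[-0.12,-0.24,-0.36,-0.48,-0.6], jaw=[75,75,75,75,75])

```text
t: 6.82
position: [0.4683, 0.0439, 0.2109]
tool_rot: [0.849, -0.529, 0.002, -0.001]
contact_force: [-0.3, 0.0, -0.3]
opening: 0.747
```

Emit:
carry_out(travel=[[0,0,0],[0,0,0],[0,0,0],[0,0,0],[0,0,0]], twist=[-0.12,-0.24,-0.36,-0.4,-0.4], jaw=[75,75,75,75,75])

```text
t: 7.23
position: [0.4681, 0.046, 0.2106]
tool_rot: [0.729, -0.684, 0.002, -0.001]
contact_force: [-0.5, 0.2, -0.0]
opening: 0.749
```

```bash
python3 look.py wrist:w3 top:t3; python3 - <<'E'
from h import *
for cam in ("top","wrist"):
  for n in ("foam_short","foam_long","stand","plate","notch","long_foot","grip"):
    print(cam,n,[(np.round(d["point"],3).tolist(),round(d["p"],2)) for d in ctrl.landmark_of(cam,n)][:4])
E
```

```text
7.2333 [0.4681 0.046  0.2106] yaw -1.5066149233550683
top foam_short [([0.49, 0.341, 0.006], 0.64), ([0.473, 0.022, 0.012], 0.37)]
top foam_long [([0.354, 0.003, 0.001], 0.66), ([0.436, -0.331, -0.003], 0.6), ([0.471, 0.02, 0.007], 0.44)]
top stand [([0.207, 0.321, 0.006], 0.94), ([0.371, -0.136, 0.008], 0.75), ([0.566, -0.013, 0.01], 0.62)]
top plate []
top notch [([0.51, -0.085, 0.002], 0.67)]
top long_foot []
top grip [([0.208, 0.329, 0.098], 0.97), ([0.371, -0.134, 0.047], 0.62)]
wrist foam_short []
wrist foam_long [([0.47, 0.024, 0.011], 0.95), ([0.354, 0.004, 0.005], 0.77)]
wrist stand [([0.566, -0.008, 0.016], 0.82)]
wrist plate [([0.568, -0.011, 0.015], 0.69)]
wrist notch []
wrist long_foot [([0.582, 0.076, 0.011], 0.92)]
wrist grip [([0.566, -0.016, 0.083], 0.74)]
```

View pics/w3.png

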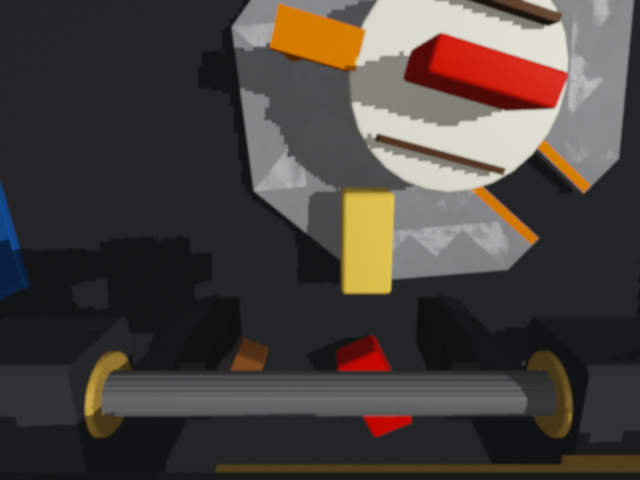

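View pics/t3.png

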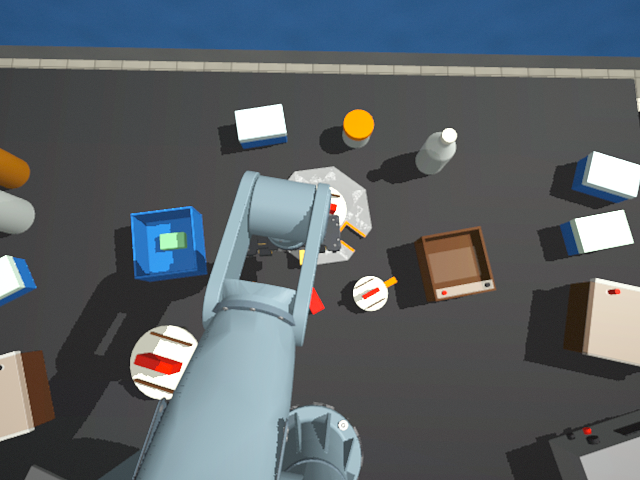

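Emit:
carry_out(travel=[[-0.5,-2.4,0],[-0.5,-2.4,-4],[-0.5,-2.4,-8],[-0.5,-2.4,-11.5],[-0.5,-2.4,-12.8]], twist=[0,0,0,0,0], jaw=[75,75,75,75,75])

```text
t: 8.45
position: [0.4594, 0.0226, 0.0766]
tool_rot: [0.73, -0.684, -0.003, 0.002]
contact_force: [-0.3, -0.6, 0.0]
opening: 0.749
```

Emit:
carry_out(travel=[[0,0,0],[0,0,0],[0,0,0],[0,0,0],[0,0,0]], twist=[0,0,0,0,0], jaw=[75,20,20,20,20])

```text
t: 8.87
position: [0.4635, 0.0221, 0.0823]
tool_rot: [0.73, -0.683, 0.001, -0.001]
contact_force: [-0.6, -0.1, -0.8]
opening: 0.469
```

Emit:
carry_out(travel=[[0,0,0],[0,0,3.5],[0,0,7],[0,3,10],[0,6,12.5]], twist=[0,0,0,0.1,0.2], jaw=[20,20,20,20,20])

```text
t: 9.28
position: [0.4631, 0.0819, 0.2087]
tool_rot: [0.795, -0.607, 0.001, -0.001]
contact_force: [1.7, 0.8, -0.3]
opening: 0.363
```

Emit:
carry_out(travel=[[0,4,0.3],[0,8,0.3],[0,12,0.3],[0,15,0.3],[0,18,0.3]], twist=[0.12,0.24,0.36,0.48,0.6], jaw=[20,20,20,20,20])

```text
t: 9.7
position: [0.462, 0.2644, 0.2097]
tool_rot: [0.94, -0.342, 0.001, -0.0]
contact_force: [0.2, 0.3, -1.1]
opening: 0.362
```

Emit:
carry_out(travel=[[0,3,0],[0,5,0],[0,7,0],[0,8,0],[0,8.2,0]], twist=[0.12,0.24,0.36,0.48,0.6], jaw=[20,20,20,20,20])

```text
t: 10.12
position: [0.462, 0.3463, 0.2094]
tool_rot: [0.999, -0.048, 0.0, -0.001]
contact_force: [-0.6, -0.3, -1.0]
opening: 0.36
```

Emit:
carry_out(travel=[[0,0,0],[0,0,-2],[0,0,-5],[0,0,-7.5],[0,0,-7.5]], twist=[0.12,0.2,0.2,0.2,0.2], jaw=[20,20,20,20,20])

```text
t: 10.53
position: [0.4593, 0.3429, 0.1293]
tool_rot: [0.999, 0.047, -0.004, 0.002]
contact_force: [-1.8, -0.3, -0.7]
opening: 0.365
```

Emit:
carry_out(travel=[[0,0,0],[0,0,0],[0,0,0],[0,0,0],[0,0,3]], twist=[0,0,0,0,0], jaw=[20,50,50,50,50])

```text
t: 10.95
position: [0.4598, 0.343, 0.1602]
tool_rot: [0.999, 0.047, -0.004, 0.001]
contact_force: [-1.0, -0.9, -1.3]
opening: 0.502
```

Emit:
carry_out(travel=[[0,0,4],[0,0,7],[0,-3,7],[0,-7,7],[0,-11,7]], twist=[0,0,0,0,0], jaw=[50,50,50,50,50])

```text
t: 11.37
position: [0.4627, 0.2339, 0.236]
tool_rot: [0.999, 0.049, 0.002, -0.0]
contact_force: [0.5, 0.0, -0.7]
opening: 0.501
```

```bash
python3 look.py top:t4 wrist:w4; python3 - <<'E'
from h import *
for cam in ("top",):
  for n in ("foam_short","foam_long","stand","plate","notch","long_foot","grip"):
    print(cam,n,[(np.round(d["point"],3).tolist(),round(d["p"],2)) for d in ctrl.landmark_of(cam,n)][:4])
E
```

```text
11.3667 [0.4627 0.2339 0.236 ] yaw 0.09757135933840105
top foam_short []
top foam_long [([0.368, 0.118, -0.001], 0.95), ([0.353, 0.005, 0.002], 0.75), ([0.779, 0.135, -0.003], 0.61), ([0.466, 0.348, 0.021], 0.47)]
top stand [([0.369, -0.136, 0.009], 0.96), ([0.564, -0.014, 0.011], 0.62)]
top plate []
top notch [([0.508, -0.082, 0.003], 0.6)]
top long_foot [([0.583, 0.077, 0.01], 0.74), ([0.178, 0.206, -0.001], 0.68)]
top grip [([0.568, -0.02, 0.081], 0.82), ([0.366, -0.129, 0.052], 0.56), ([0.463, 0.347, 0.021], 0.47)]
```

View pics/t4.png

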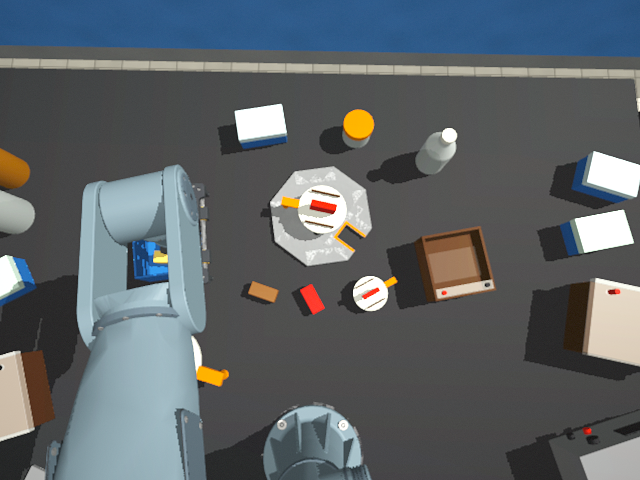

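```bash
python3 - <<'E'
from h import *
a=cv2.imread("pics/t4.png")[155:275,260:385]; cv2.imwrite("pics/t4z.png",cv2.resize(a,None,fx=5,fy=5,interpolation=cv2.INTER_CUBIC))
for d in ctrl.masks_of("top","plate"): 
  ys,xs=np.nonzero(d["region"]); print(d["p"],len(xs))
  h=cv2.convexHull(np.c_[xs,ys].astype(np.int32)); ap=cv2.approxPolyDP(h,4,True)[:,0]; 
  P=unproj("top",ap,.01); print(ap.tolist(),P.round(3).tolist()); 
  print(cv2.minEnclosingCircle((unproj("top",h[:,0],.01)[:,:2]*1000).astype(np.float32)))
E
```

```text
0.7 5140
[[370, 227], [347, 259], [306, 264], [275, 240], [270, 202], [294, 171], [333, 166], [364, 190]] [[0.533, -0.138, 0.01], [0.453, -0.081, 0.01], [0.439, 0.019, 0.01], [0.497, 0.096, 0.01], [0.593, 0.111, 0.01], [0.674, 0.053, 0.01], [0.689, -0.045, 0.01], [0.627, -0.123, 0.01]]
((563.2942504882812, -14.052303314208984), 129.3175506591797)
0.39 1971
[[344, 216], [334, 229], [315, 233], [281, 204], [281, 198], [329, 186], [341, 196]] [[0.56, -0.073, 0.01], [0.527, -0.049, 0.01], [0.516, -0.002, 0.01], [0.588, 0.083, 0.01], [0.603, 0.084, 0.01], [0.636, -0.036, 0.01], [0.611, -0.066, 0.01]]
((581.0289916992188, 5.317827224731445), 81.55223083496094)
```

View pics/t4z.png

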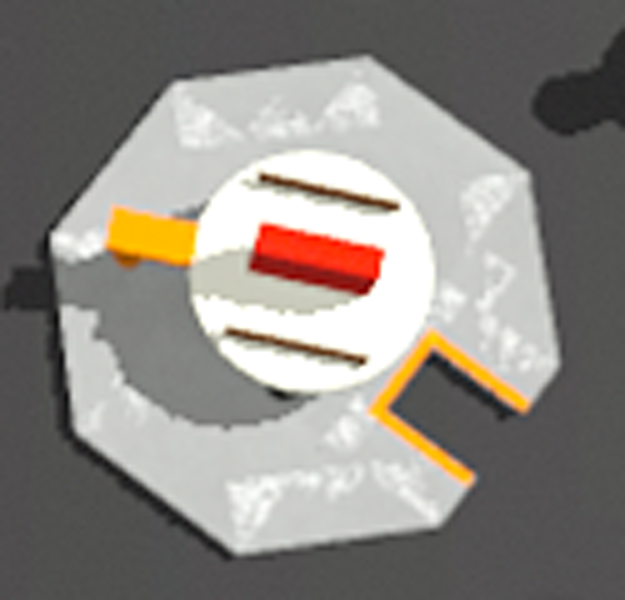

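Emit:
carry_out(travel=[[1,-3.5,0],[2.5,-7,0],[4,-10.5,0],[5.4,-14,-1],[6.5,-17.5,-2]], twist=[-0.1,-0.2,-0.29,-0.29,-0.29], jaw=[50,50,50,50,50])

```text
t: 12.28
position: [0.5287, 0.0584, 0.2142]
tool_rot: [0.995, -0.097, 0.001, -0.0]
contact_force: [0.6, 0.7, -0.5]
opening: 0.501
```

Emit:
carry_out(travel=[[1,-3.5,0],[2,-6,0],[2,-6,0],[2,-6,0],[2,-6,0]], twist=[0,0,0,0,0], jaw=[50,50,50,50,50])

```text
t: 12.7
position: [0.547, 0.0002, 0.2134]
tool_rot: [0.995, -0.097, -0.001, -0.0]
contact_force: [0.3, -0.5, 0.3]
opening: 0.505
```

```bash
python3 look.py wrist:w5 side:s5; python3 - <<'E'
from h import *
for cam in ("wrist","side"):
  for n in ("stand","plate","notch","long_foot","grip","foam_short","foam_long"):
    print(cam,n,[(np.round(d["point"],3).tolist(),round(d["p"],2)) for d in ctrl.landmark_of(cam,n)][:4])
E
```

```text
12.7 [5.470e-01 2.000e-04 2.134e-01] yaw -0.19447400355783787
wrist stand [([0.564, -0.014, 0.013], 0.57)]
wrist plate []
wrist notch []
wrist long_foot []
wrist grip [([0.564, -0.017, 0.082], 0.59)]
wrist foam_short []
wrist foam_long [([0.373, 0.118, -0.001], 0.94), ([0.353, 0.001, 0.004], 0.61)]
side stand [([0.377, -0.132, 0.001], 0.9), ([0.568, -0.014, 0.014], 0.71), ([0.211, 0.323, 0.004], 0.63)]
side plate [([0.56, -0.015, -0.001], 0.74), ([0.511, -0.082, -0.0], 0.35)]
side notch [([0.508, -0.088, -0.0], 0.64), ([0.563, -0.02, 0.082], 0.2)]
side long_foot [([0.577, 0.074, 0.008], 0.88), ([0.402, -0.183, -0.003], 0.76)]
side grip [([0.214, 0.332, 0.098], 0.66), ([0.564, -0.018, 0.081], 0.6), ([0.363, -0.131, 0.048], 0.59)]
side foam_short [([0.462, 0.348, 0.023], 0.71), ([0.476, 0.346, -0.002], 0.41)]
side foam_long [([0.37, 0.118, 0.001], 0.94), ([0.462, 0.349, 0.02], 0.78), ([0.349, 0.006, 0.003], 0.65)]
```

View pics/w5.png

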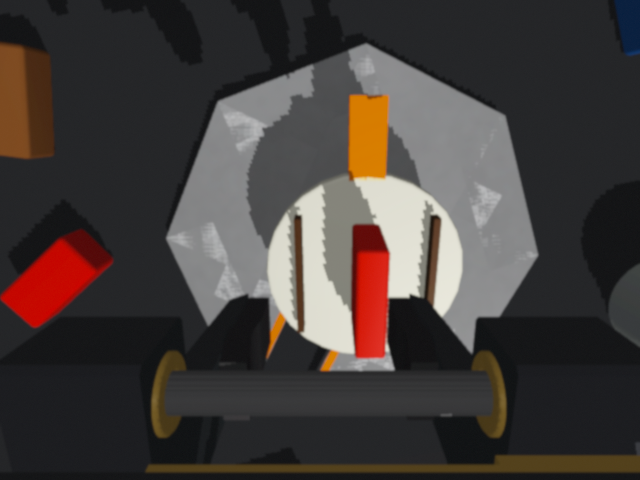

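View pics/s5.png

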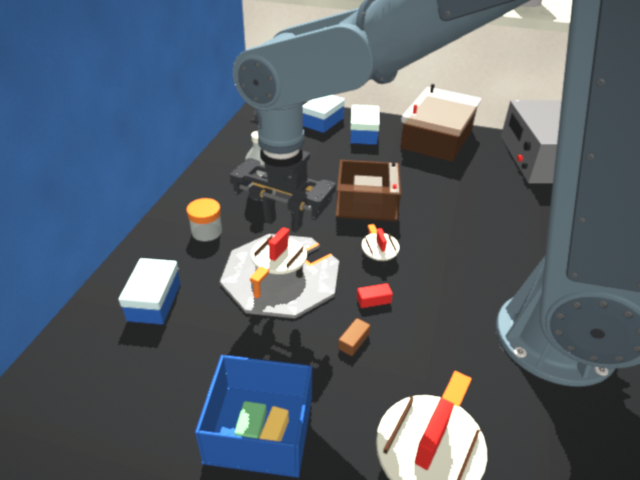

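Emit:
carry_out(travel=[[1.75,-1.8,0],[1.75,-1.8,-2],[1.75,-1.8,-5],[1.75,-1.8,-7.8],[1.75,-1.8,-7.8]], twist=[0,0,0,0,0], jaw=[40,40,40,40,40])

```text
t: 13.92
position: [0.5613, -0.0181, 0.1304]
tool_rot: [0.995, -0.098, -0.005, -0.001]
contact_force: [-1.2, 0.4, -0.4]
opening: 0.398
```

Emit:
carry_out(travel=[[0,0,0],[0,0,0],[0,0,0],[0,0,0],[0,0,0]], twist=[0,0,0,0,0], jaw=[40,5,5,5,5], squeeze=15)

```text
t: 14.33
position: [0.5657, -0.0189, 0.1377]
tool_rot: [0.995, -0.097, 0.001, 0.0]
contact_force: [-1.1, 0.9, 4.3]
opening: 0.18
```

```bash
python3 look.py wrist:w6; python3 -c "
from h import *
s=ctrl.state();print(s['opening'],s['contact_force'],s['torque'],s['joint_positions'])
print([(d['point'].round(3) if hasattr(d['point'],'round') else d['point'],d['p']) for n in ('stand','grip','long_foot') for d in ctrl.landmark_of('wrist',n)])"
```

```text
14.3333 [ 0.5657 -0.0189  0.1377] yaw -0.1947855275874129
0.17961714945821922 [-0.7798929  -0.45722053  7.17688501] [-0.02453915  0.14345062  0.03340946] [-2.42987452e-01  3.63219683e-01  1.74775504e+00 -7.23532162e-05
  1.02773858e+00 -4.81131469e-02]
[([0.5644, -0.0111, 0.0123], 0.83), ([0.5666, -0.0186, 0.0812], 0.75)]
```

View pics/w6.png

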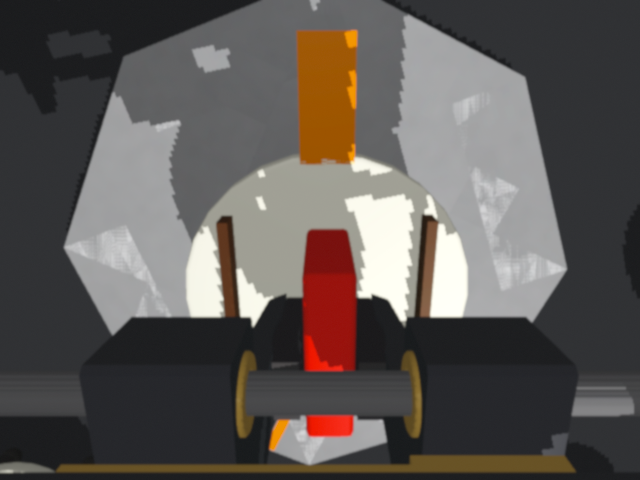

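Emit:
carry_out(travel=[[0,0.1,0],[0,0.1,0],[-0.1,0.1,0],[-0.1,0.1,0],[-0.1,0.1,0]], twist=[0.1,0.2,0.3,0.4,0.5], jaw=[5,5,5,5,5], squeeze=20)

```text
t: 14.95
position: [0.5648, -0.018, 0.1376]
tool_rot: [0.988, 0.154, 0.001, 0.0]
contact_force: [-1.6, 0.4, 6.6]
opening: 0.182
```

```bash
python3 look.py top:t7 wrist:w7; python3 -c "
from h import *
s=ctrl.state();print(s['opening'],s['contact_force'],s['torque'])"
```

```text
14.95 [ 0.5648 -0.018   0.1376] yaw 0.30882608739744766
0.17983503902232797 [-1.75407327 -0.85284575  6.73694296] [-0.22975241  0.21956921  0.102551  ]
```

View pics/w7.png

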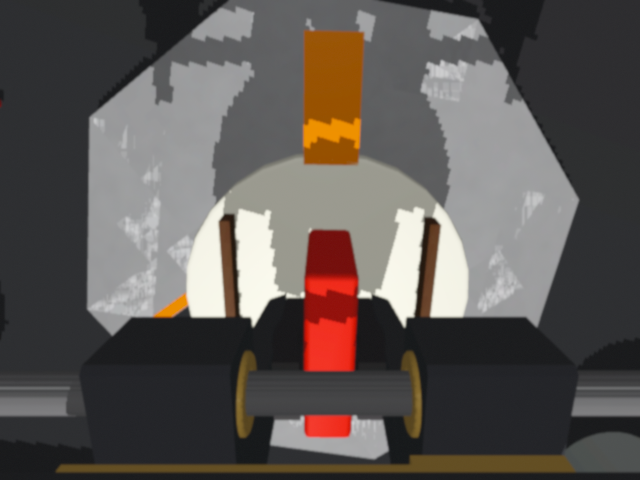

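Turning with the gripper, no slip. Continue.

Emit:
carry_out(travel=[[0,0.1,0],[0,0.1,0],[-0.1,0.2,0],[-0.1,0.2,0],[-0.1,0.2,0]], twist=[0.12,0.24,0.36,0.48,0.6], jaw=[5,5,5,5,5])

```text
t: 15.47
position: [0.5639, -0.0161, 0.1376]
tool_rot: [0.898, 0.439, 0.001, 0.001]
contact_force: [-0.4, -0.8, 5.8]
opening: 0.185
```

Emit:
carry_out(travel=[[0,0.1,0],[0,0.1,0],[-0.1,0.2,0],[-0.1,0.2,0],[-0.1,0.2,0]], twist=[0.12,0.24,0.36,0.48,0.6], jaw=[5,5,5,5,5])

```text
t: 15.88
position: [0.563, -0.0141, 0.1375]
tool_rot: [0.728, 0.685, 0.001, 0.001]
contact_force: [5.2, 0.8, 10.0]
opening: 0.177
```

Emit:
carry_out(travel=[[0,0,0],[0,0,0],[0,0,0],[0,0,0],[0,0,0]], twist=[0.12,0.24,0.36,0.48,0.6], jaw=[5,5,5,5,5])

```text
t: 16.3
position: [0.5632, -0.0143, 0.1375]
tool_rot: [0.493, 0.87, 0.0, 0.002]
contact_force: [1.0, -0.9, 4.5]
opening: 0.183
```

```bash
python3 look.py wrist:w8 side:s8; python3 -c "
from h import *
s=ctrl.state();print(s['opening'],s['contact_force'],s['torque'],s['joint_positions'])"
```

```text
16.3 [ 0.5632 -0.0143  0.1375] yaw 2.1100844818680815
0.18159110107385146 [1.12659752 0.31717908 8.02981127] [ 0.21748373 -0.1739497   0.31090869] [-2.35780382e-01  3.57763872e-01  1.75556546e+00 -3.45443748e-04
  1.02432982e+00 -2.34220016e+00]
```

View pics/w8.png

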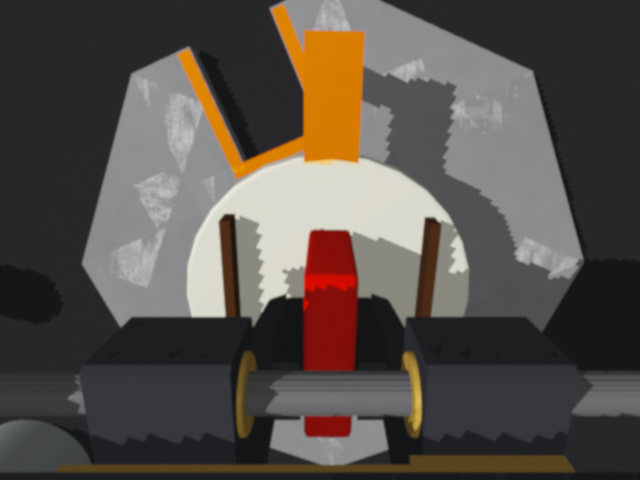

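```bash
python3 -c "
from h import *
P=unproj('wrist',[(190,50),(243,163),(283,8),(303,58),(243,165),(303,140)],.01);print(P.round(4))
for a,b in((1,0),(3,2)):
  d=P[b]-P[a];print(np.arctan2(d[1],d[0])%6.2832)
d=P[5]-P[4];print((np.arctan2(d[1],d[0])-np.pi/2)%6.2832,(np.arctan2(d[1],d[0])+np.pi/2)%6.2832)
print(2.11+np.pi/2)
"
```

```text
[[ 0.5064 -0.1213  0.01  ]
 [ 0.5392 -0.077   0.01  ]
 [ 0.4698 -0.0931  0.01  ]
 [ 0.4831 -0.0753  0.01  ]
 [ 0.54   -0.0766  0.01  ]
 [ 0.5147 -0.0572  0.01  ]]
4.075935466108048
4.072072957859643
0.9177255206526169 4.05931817424241
3.6807963267948964
```

Emit:
carry_out(travel=[[0,0,0],[-0.1,0.1,0],[-0.2,0.1,0],[-0.2,0.1,0],[-0.2,0.1,0]], twist=[0.1,0.2,0.3,0.39,0.39], jaw=[5,5,5,5,5])

```text
t: 16.82
position: [0.5595, -0.0127, 0.1358]
tool_rot: [0.318, 0.948, -0.0, -0.0]
contact_force: [-2.2, -2.0, -0.4]
opening: 0.175
```

```bash
python3 look.py wrist:w9 ; python3 -c "
from h import *
s=ctrl.state();print(s['opening'],s['contact_force'],s['torque'],s['joint_positions'])"
```

```text
16.8167 [ 0.5595 -0.0127  0.1358] yaw 2.494821024360613
0.17552950377985718 [-1.00522779 -1.04204051  0.64919963] [ 0.12959975  0.01357409 -0.02104024] [-2.34662216e-01  3.55660331e-01  1.76315290e+00 -9.59323724e-05
  1.02385343e+00 -2.72529448e+00]
```

View pics/w9.png

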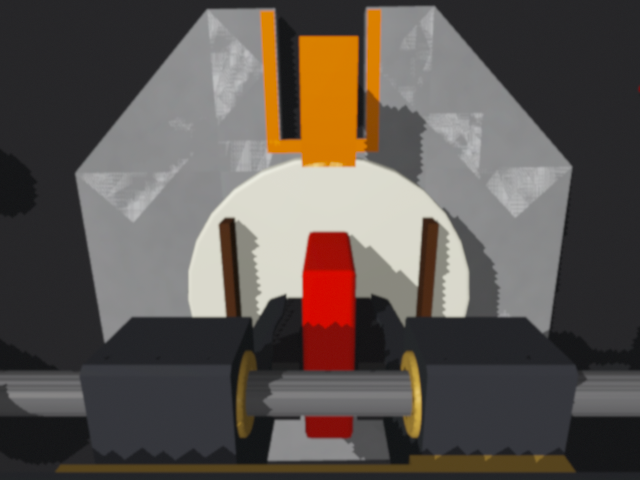

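Emit:
carry_out(travel=[[0,0,0],[0,0,0],[0,0,0],[0,0,0],[0,0,0]], twist=[0,0,0,0,0], jaw=[5,40,40,40,40])

```text
t: 17.28
position: [0.5598, -0.0126, 0.1358]
tool_rot: [0.318, 0.948, 0.0, 0.0]
contact_force: [-0.8, 0.3, 0.2]
opening: 0.401
```

Emit:
carry_out(travel=[[0,0,2],[0,0,5],[0,0,9],[-2,0,10],[-4,1,10]], twist=[0,0,0,0,0], jaw=[40,40,40,40,40])

```text
t: 17.7
position: [0.5222, -0.0042, 0.2402]
tool_rot: [0.318, 0.948, 0.0, 0.004]
contact_force: [-0.4, 0.0, 0.4]
opening: 0.402
```

Emit:
carry_out(travel=[[-4,2,0],[-8,4,0],[-12,6,0],[-16,7,0],[-16,7,0]], twist=[0,0,0,0,0], jaw=[40,40,40,40,40])

```text
t: 18.12
position: [0.3543, 0.0692, 0.2342]
tool_rot: [0.317, 0.948, -0.0, -0.002]
contact_force: [-0.2, 0.1, -0.5]
opening: 0.402
```

```bash
python3 look.py top:t10 side:s10; python3 - <<'E'
from h import *
for cam in ("top","side"):
  for n in ("stand","plate","notch","long_foot","grip","foam_short","foam_long"):
    print(cam,n,[(np.round(d["point"],3).tolist(),round(d["p"],2)) for d in ctrl.landmark_of(cam,n)][:4])
for f,(a,b,c,d) in {"t10":(155,275,260,385),"s10":(215,330,205,355)}.items():
  cv2.imwrite(f"pics/{f}z.png",cv2.resize(cv2.imread(f"pics/{f}.png")[a:b,c:d],None,fx=5,fy=5,interpolation=cv2.INTER_CUBIC))
E
```

```text
18.1167 [0.3543 0.0692 0.2342] yaw 2.4964751775280494
top stand [([0.37, -0.137, 0.007], 0.89), ([0.557, -0.015, 0.007], 0.78), ([0.208, 0.323, 0.008], 0.65)]
top plate []
top notch [([0.507, -0.085, 0.002], 0.67), ([0.559, -0.021, 0.077], 0.53), ([0.471, 0.339, 0.002], 0.22)]
top long_foot [([0.177, 0.205, -0.0], 0.97), ([0.509, -0.082, 0.0], 0.7)]
top grip [([0.208, 0.33, 0.097], 0.93), ([0.371, -0.132, 0.05], 0.8), ([0.559, -0.016, 0.078], 0.62)]
top foam_short [([0.49, 0.342, 0.008], 0.72)]
top foam_long [([0.462, 0.344, 0.019], 0.79), ([0.352, 0.002, 0.0], 0.72)]
side stand [([0.559, -0.012, 0.01], 0.96), ([0.371, -0.133, -0.001], 0.59), ([0.214, 0.326, 0.005], 0.59), ([0.463, 0.349, 0.021], 0.33)]
side plate [([0.564, -0.014, -0.0], 0.57), ([0.51, -0.085, 0.003], 0.49)]
side notch [([0.508, -0.086, 0.001], 0.62)]
side long_foot [([0.5, -0.085, -0.002], 0.95), ([0.402, -0.183, -0.001], 0.5), ([0.476, 0.342, -0.004], 0.39)]
side grip [([0.216, 0.329, 0.097], 0.86), ([0.557, -0.017, 0.079], 0.66), ([0.362, -0.13, 0.051], 0.53)]
side foam_short [([0.488, 0.343, 0.006], 0.94)]
side foam_long [([0.46, 0.347, 0.022], 0.85), ([0.354, 0.01, -0.001], 0.78)]
```

View pics/t10z.png

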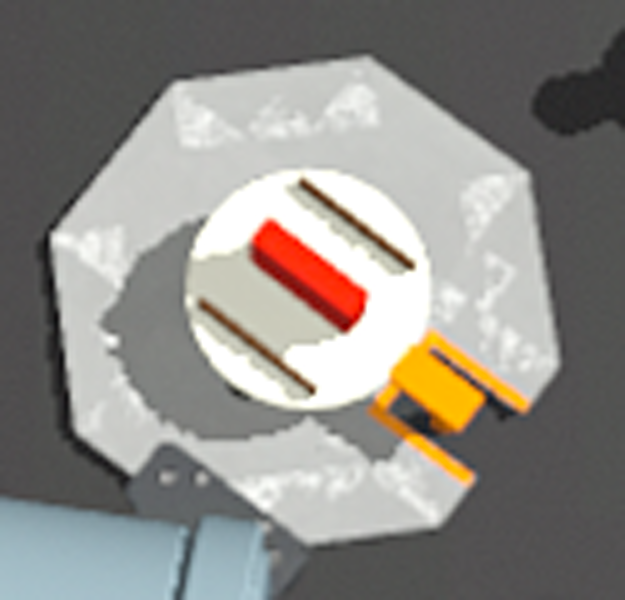

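View pics/s10z.png

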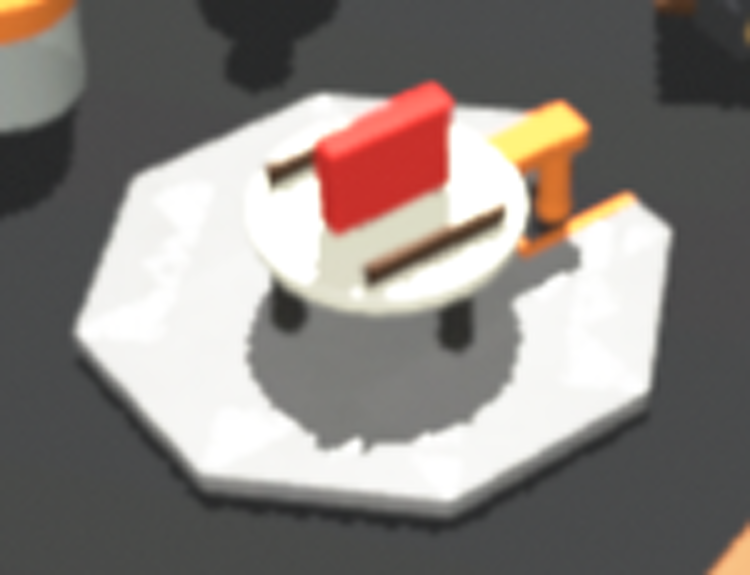

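View pics/s10.png

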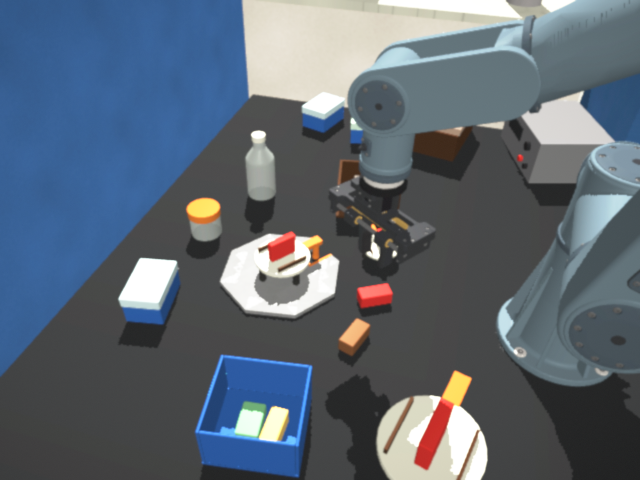

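```bash
python3 - <<'E'
from h import *
from scipy.optimize import least_squares
# fit platform top disc (r58, z45) outline seen by both fixed cams, level vs tilted
pts={}
for cam in ("top","side"):
    im=ctrl.grab_frame(cam); cv2.imwrite(f"pics/{cam}11.png",im[:,:,::-1])
    print(cam,np.abs(im.astype(int)-cv2.imread(f"pics/{cam[0]}10.png")[:,:,::-1])[155:330].mean())
th=np.linspace(0,2*np.pi,60)
def model(p):
    Rm=R.from_euler('z',4.067)*R.from_euler('xy',[p[2],p[3]])
    return Rm, np.array([p[0],p[1],.010])
for tag,p in (("lvl",(.5585,-.0135,0,0)),("up",(.5585,-.0135,0,-.08))):
  Rm,o=model(p)
  for f,cam,(a,b,c,d) in (("t10","top",(155,275,260,385)),("s10","side",(215,330,205,355))):
    im=cv2.resize(cv2.imread(f"pics/{f}.png")[a:b,c:d],None,fx=5,fy=5,interpolation=cv2.INTER_CUBIC)
    def dr(P,col):
        uv=((proj(cam,Rm.apply(P)+o)-[c,a]+.5)*5).astype(np.int32); cv2.polylines(im,[uv],True,col,1)
    dr(np.c_[.058*np.cos(th),.058*np.sin(th),.045+0*th],(0,200,0))
    dr(np.array([[.03,.008,.09],[-.03,.008,.09],[-.03,-.008,.09],[.03,-.008,.09]]),(255,0,0))
    dr(np.c_[.088+.008*np.cos(th),.008*np.sin(th),-.010+0*th],(255,0,255))
    cv2.imwrite(f"pics/ov_{tag}_{cam}.png",im)
a=[cv2.resize(cv2.imread(f"pics/ov_{t}_side.png"),(400,307)) for t in("lvl","up")]+[cv2.resize(cv2.imread(f"pics/ov_{t}_top.png"),(400,290))[:290] for t in("lvl","up")]
cv2.imwrite("pics/ov.png",np.vstack([np.hstack(a[:2]),np.hstack(a[2:])]))
E
```

```text
top 2.130732142857143
side 2.156122023809524
```

View pics/ov.png

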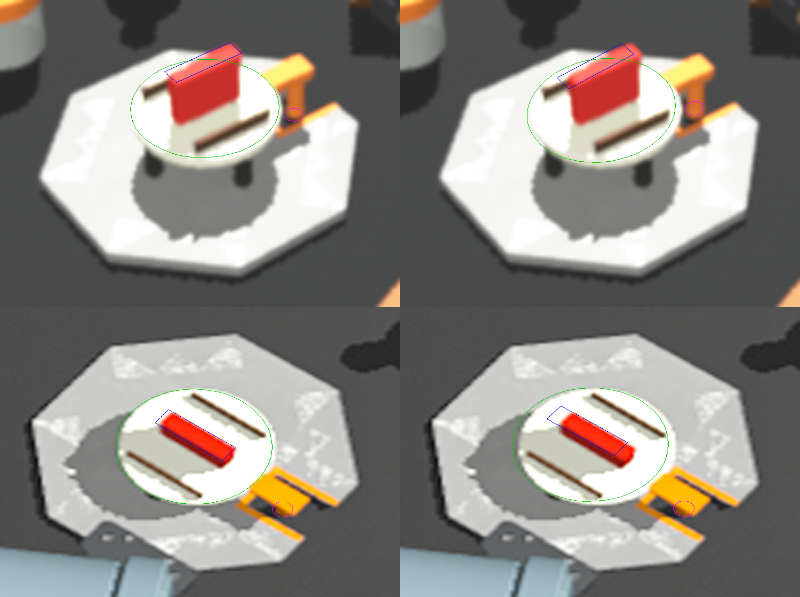

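The level pose fits the disc, the bar and the foot in both cameras with about 1 px of offset, and the tilted pose does not fit the bar. The foot is in the notch, so I'm handing in.

```bash
python3 -c "
from bench import ctrl
print(ctrl.state()['t'],ctrl.finish_job())"
```

```text
the job is handed in; nothing more can be done
19.0167 None
```

The job is handed in at t = 19 s. Both offcuts are in the blue bin, and the stand is turned and, by my checks, seated in the notch. The hand-in reported no verdict.

**What I did:** I put the green offcut in the bin first, then the yellow one. I then gripped the stand's red bar and turned it about 2.7 rad counter-clockwise on the plate without lifting it, until the orange foot was over the notch. After that I released it and drew the arm clear.

**Last checks:**
- **Offcuts:** both cameras place them inside the bin, with origins about 7 mm (green) and 20 mm (yellow) above the bench.
- **Orange foot:** both cameras show it inside the notch, with its end at z of about 0 to -2 mm. It sits up to about 5 mm off the notch's mid-line, which is within its 12 mm of play.
- **Level:** an overlay of a level stand on both pictures fits to about one pixel, and one tilted by 0.08 rad does not fit the bar. The stand's origin measures 7 mm above the bench from the top camera and 10 mm from the side camera. The 7 mm reading is below the 8 mm limit, but within the networks' 4 mm error.
- **Tip box, jar and bottle:** I never went near them, and they look unmoved in the pictures. I did not measure their positions.

I did not measure directly whether the stand is at rest. The two pictures I compared differed only slightly, so the result rests on the released stand looking seated.

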